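# Tilt the oversize deck board back into the workshop cart

### The job

Put the lift-out deck board back into the opening in the cart's top: it is longer than the opening, so tip one end in under the lip at the push-handle end, let the other end down through the opening, set the board flat on the ledges inside, and draw it back away from the push handle until it meets the stop, so that both ends lie under the lips. The ledges are set at a different height each time, so feel for them and for the stops: press gently, under 20 N, set the board down without dropping it, let go, and leave the tools and parts lying on the deck where they are.

Things in the scene. Friction and masses are not known exactly. Their poses are not given: they have to be found in the camera images.
- opening (a point): Centre of the 172 x 200 mm opening (x, y) in the grey cart's flat 4 mm steel deck, on the deck's top face; z up, +y to the push-handle end. Below it a walled well: as wide in x as the opening, but running on under the deck's two end lips: 26 mm past the opening's edge at the +y (push handle) end, 12 mm at the -y end, to flat vertical end stops. Hidden from above.
- board_handle (a point): Centre of the grip bar of the board's black bow handle. The bar runs along the board's x, 104 mm long, 14 mm thick in y, 20 mm tall, free for 76 mm between its two posts; its centre is 54 mm above the board's underside, over the board's centre. z up out of the board, same axes as board_mid.
- board_mid (a point): Centre of the loose plywood deck board: 166 mm in x, 222 mm in y, 8 mm thick, about 0.4 kg with its handle (both ends are alike). It starts flat on the deck beside the opening, on the side away from the push handle. Home: 1 mm to the -y side of the opening's centre, resting on the ledges, its -y edge against the stop.
- cart: The low grey metal cart with its deck, well and ledges; origin at the centre of the deck's top face, axes as the opening's; the deck is 460 x 920 mm with a 16 mm upturned edge, 50 mm above the bench. Two felt-faced ledges, 16 mm wide, run along the well's two x sides from stop to stop; their height is set anew each time: level tops 28 to 64 mm below the deck's top face, not measured: feel for them.
- torque_wrench: Steel torque wrench, 290 mm long, 30 mm high, lying on the far part of the deck. Leave it alone.
- pedal: Chrome pedal, 95 x 80 x 26 mm, lying on the deck. Leave it alone.
- bell: Green plastic bell, 54 mm wide, 36 mm high, standing on the deck. Leave it alone.
- hanger: Blue aluminium derailleur hanger, 30 x 65 x 7 mm, lying on the deck. Leave it alone.

How it is judged (in metres and radians):
At the end, for the whole second after the job is handed in: The board lies flat (within 0.025 rad) on the ledges below the deck, drawn back to its stop (its centre within 3 mm of 1 mm to the -y side of the opening's centre, measured along y), so that both ends are under the lips; it is let go and at rest (angle between the z axis of board_mid and the z axis of opening, either way round below 0.025 rad and z of board_mid in the frame of opening between -0.063 and -0.021 m and y of board_mid in the frame of opening between -0.0045 and 0.002 m and contact force between the fingers and board below 0.1 N and linear speed of board below 0.01 m/s); the robot touches nothing.
It fails at once if the board pressed on the cart, its lips, stops or ledges with over 20 N (contact force between board and cart above 20 N).
It fails at once if the board dropped: moving at over 0.2 m/s (a fall of about 2 mm) while the fingers do not grip it (contact force between the fingers and board below 4 N and linear speed of board above 0.2 m/s).
It fails at once if a tool or part lying on the deck shifted by over 15 mm (distance of any of torque_wrench, pedal, bell, hanger from where it was at the start of the episode above 0.015 m).
It also fails if it takes over 59 s, if anything falls off the work surface, if the arm or the gripper's body presses on something with over 40 N, if the wrist force passes 120 N, or if a joint passes its speed limit or range.

### The arm

A 6-joint arm with a two-finger parallel gripper is mounted at the origin on the work surface. World frame = base frame: x ahead of the robot, y to its left, z up, the work surface at z = 0. Lengths are in m, angles in degrees, forces in N, time in s.
With the tool pointing down it reaches from about 0.35 to 0.875 m from the base axis. Payload 4.2 kg.
Tool frame: the origin (TCP) lies midway between the tips of the shut fingers; the grasp point (between the pads) lies 19 mm behind it; y points along the fingers, x is the direction in which the jaws open and shut, and the axes are right-handed (so a half turn about y gives the same grasp; the last joint's range is limited). The gripper opens to 87 mm and grips with 3 to 60 N. Pads are 19 mm wide; open, the fingers measure 117 mm over their backs; the gripper's body (75 mm by 190 mm) begins 51 mm behind the grasp point.
Start: joints at [-57.491, 22.042, 0.453, 0, -68.411, -14.817], TCP at [0.19, -0.595, 0.223] pointing down, gripper open.
Joint ranges: [-179.83, 179.83], [-69.29, 118.12], [-61.27, 80.66], [-181.25, 117.63], [-171.15, -9.14], [-177.46, 177.46]. Speed limits (degrees/s): [159.86, 159.86, 180, 180, 180, 180].

### API

Orientations are given as a 3x3 rotation matrix whose columns are the frame's x, y, z axes.
In Python, from station import * gives the robot as it stands.
- The arm moves only by the tool jog_arm, never from a script. Its argument "series" is a list of rows, each a list of 3 entries, a list of its own where there are three numbers: the shift along the tool's x, y, z in m, then the turn, a rotation vector about the tool's x, y, z in degrees, then the finger opening in m, from 0 to 0.087. A call has 1 to 10 rows; each row shifts and turns the commanded pose from where the row before left it, along the tool's axes as they then stand; what a row does not reach is not made up. A row lasts 1/8 s, in which the tool goes at most 62.5 mm and 10.7 degrees, less where a joint would pass 70% of its speed; a pose out of reach is approached as far as the arm can. A call is refused whole if a number of a shift passes 0.0625 or a number of a turn 10.7, either way. A call with a gripper value outside its range is refused whole. The fingers move at their own pace and stop on an object; the grip force is fixed at half the most. Time passes only in rows, so rows that do not move let the fingers close. It gives the time, the measured TCP pose, the force and the opening at its end, in the units of the state.
- sense(): the state, without advancing time (a new reading comes with each control period).
- capture(name): name is "scene" or "side" or "wrist"; returns the picture (420x560x3 uint8, red, green, blue); there is no depth.
- camera_info(name): a dict with "fx", "fy", "cx", "cy" (pixels), "rvec" (rotation vector, rad) and "tvec" (3), from world to camera coordinates, as OpenCV has them. Camera axes: x right, y down, z forward; pixel columns grow to the right and rows downward; lengths in m; the calibration is good to about 2 mm. A picture is of the moment at which its call begins: read the wrist's pose just before it. camera_info takes no time and is no camera call; for the wrist camera it gives the pose at the moment of the call.
- finish_job(): hands the job in, once; it reports no verdict.
The state is a dict: "time_s": time; "joints": joint angles; "joint_velocities": joint speeds; "effort": joint torques, N m; "tcp_pos": TCP position; "ee_rot": TCP orientation; "wrist_force": force on the tool from outside, world axes, zero at the start; "moment": the same for the moment, N m; "gripper_width": opening from 0.0 (shut) to 1.0 (fully open).
Only numpy, scipy, OpenCV 4.12 (cv2) and the standard library are available. Lean on these libraries where they do the work, as an engineer would, in place of code of your own. Each camera call takes 0.05 s, during which the arm holds its last target. There are 200 camera calls.

## Working session

There is one attempt and no reset: what is moved stays moved. The work goes in short steps, Python scripts to look and compute and a tool call to move; the robot and the scene stay as the last step left them, time stands still between calls to the robot, and variables do not carry over. Pictures are saved under pics/ and viewed, about 8 in all and at most 12, crops included, and the job is handed in when it is done.

Besides the shell and the picture viewer there is one more tool, called after ">>>" by a JSON object that holds its "name" and its "arguments". jog_arm: Moves the arm, as the interface text tells. Its arguments: {"type":"object","properties":{"series":{"type":"array","items":{"type":"array"}}},"required":["series"]}

```bash
mkdir -p pics; ls
python3 - <<'E'
from station import *
import cv2
s=sense();print(s)
a=[]
for n in("scene","side","wrist"):
    i=capture(n);cv2.imwrite(f"pics/{n}0.png",i[:,:,::-1]);print(n,camera_info(n))
E
```

```text
pics
{'time_s': 0.0, 'joints': array([-5.74903711e+01,  2.20904221e+01,  3.79551798e-01, -2.81867531e-02,
       -6.84108322e+01, -1.48143985e+01]), 'joint_velocities': array([-0.1308347 ,  0.01182996, -0.01649274, -0.05358254,  0.05274879,
        0.04835884]), 'effort': array([-4.24409509e-04, -3.90664923e+01,  1.87407482e+01,  4.22013894e+00,
        1.10095425e-02, -2.30133583e-04]), 'tcp_pos': array([ 0.18977985, -0.59485814,  0.2214637 ]), 'ee_rot': array([[-3.03780018e-01, -7.55801635e-04, -9.52741901e-01],
       [ 9.52739728e-01,  2.03707379e-03, -3.03780941e-01],
       [ 2.17040369e-03, -9.99997640e-01,  1.01259931e-04]]), 'wrist_force': array([ 1.09477268, -0.61664431,  0.2268074 ]), 'moment': array([ 0.0091191 , -0.00989666,  0.01521784]), 'gripper_width': 1.0014709163214401}
scene {'fx': 422.591478804545, 'fy': 422.591478804545, 'cx': 283.1219320288332, 'cy': 210.46158941684263, 'rvec': array([ 1.04924773,  2.62677188, -0.77511643]), 'tvec': array([ 0.45002093, -0.33284541,  1.17870456])}
side {'fx': 424.93254014689063, 'fy': 424.93254014689063, 'cx': 281.77817228744124, 'cy': 214.52138420892805, 'rvec': array([ 0.70013989, -2.42429153,  1.33195411]), 'tvec': array([0.57504442, 0.25585985, 0.49481583])}
wrist {'fx': 348.81687451424364, 'fy': 348.81687451424364, 'cx': 285.41184052031747, 'cy': 209.8262778738534, 'rvec': array([-1.73458152, -2.37560667, -0.3656331 ]), 'tvec': array([ 0.62475685, -0.03590052,  0.39248069])}
```

View pics/scene0.png

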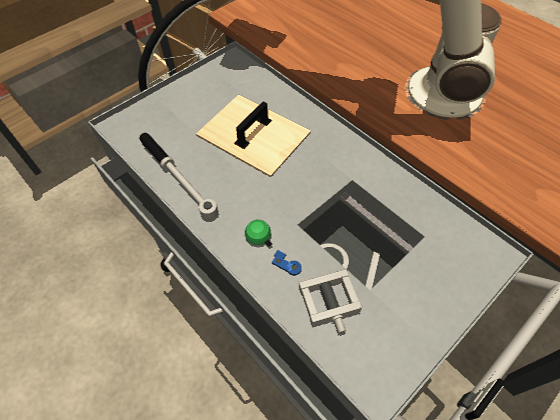

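View pics/side0.png

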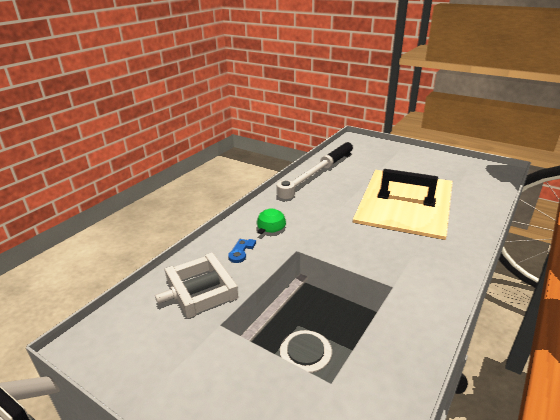

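Scene shows the board at left (corners about (241,95), (310,132), (273,175), (197,133)). The opening is at (299,225), (352,180), (424,236), with the pedal hiding part of its far edge. The side view shows the opening corners at (300,252), (393,290), (331,383), (222,328).

```bash
cat > h.py <<'E'
from station import *
import numpy as np, cv2
def ray(c,px,z):
    R=cv2.Rodrigues(np.array(c["rvec"]))[0];t=np.array(c["tvec"])
    u=cv2.undistortPoints(np.array([[px]],float),np.array([[c["fx"],0,c["cx"]],[0,c["fy"],c["cy"]],[0,0,1]]),None)[0,0]
    d=R.T@np.array([u[0],u[1],1]);o=-R.T@t
    return o+d*(z-o[2])/d[2]
def proj(c,P):
    return cv2.projectPoints(np.array(P,float).reshape(-1,3),np.array(c["rvec"]),np.array(c["tvec"]),np.array([[c["fx"],0,c["cx"]],[0,c["fy"],c["cy"]],[0,0,1]]),None)[0][:,0]
E
python3 - <<'E'
from h import *
np.set_printoptions(precision=4,suppress=True)
S=camera_info("scene");D=camera_info("side")
print("open scene",*[ray(S,p,.05)[:2] for p in[(299,225),(352,180),(424,236)]])
print("open side",*[ray(D,p,.05)[:2] for p in[(300,252),(393,290),(331,383),(222,328)]])
print("board scene",*[ray(S,p,.058)[:2] for p in[(241,95),(310,132),(273,175),(197,133)]])
print("board side",*[ray(D,p,.058)[:2] for p in[(375,171),(453,180),(446,235),(355,222)]])
print("deck scene",*[ray(S,p,.066)[:2] for p in[(91,122),(237,43),(530,256)]])
print("bar ends scene",*[ray(S,p,.114)[:2] for p in[(237,126),(268,103)]])
a=[cv2.resize(capture(n)[r[0]:r[1],r[2]:r[3]],None,fx=3,fy=3,interpolation=cv2.INTER_CUBIC) for n,r in(("scene",(85,285,190,450)),("side",(150,400,215,470)))]
for i,x in enumerate(a): cv2.imwrite(f"pics/c{i}.png",x[:,:,::-1])
E
```

```text
open scene [0.6219 0.0497] [0.4529 0.0481] [0.4539 0.246 ]
open side [0.6171 0.0449] [0.4495 0.0529] [0.4546 0.2466] [0.6206 0.2481]
board scene [ 0.4595 -0.3269] [ 0.4229 -0.1142] [ 0.5759 -0.0799] [ 0.6219 -0.2992]
board side [ 0.6213 -0.2943] [ 0.4608 -0.339 ] [ 0.4186 -0.1218] [ 0.5718 -0.0776]
deck scene [ 0.7899 -0.4986] [ 0.3354 -0.4889] [0.351  0.4183]
bar ends scene [ 0.5687 -0.2053] [ 0.4684 -0.2116]
```

View pics/c0.png

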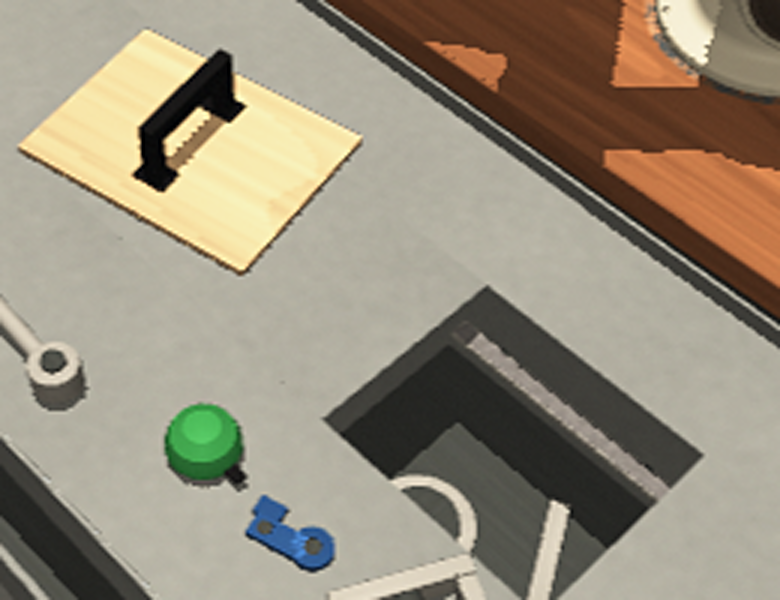

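View pics/c1.png

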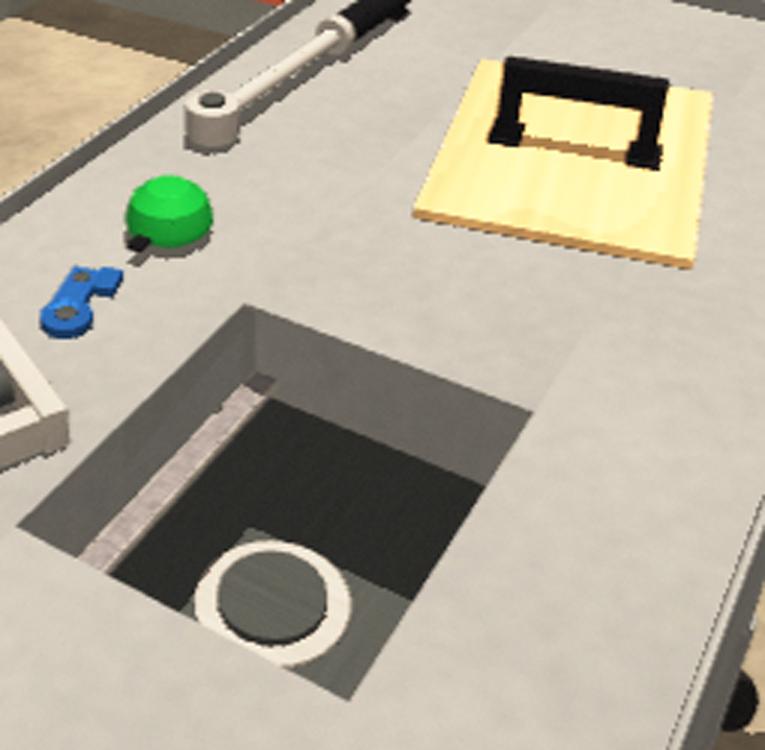

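The crops refine the corners, and both ledges are visible: in the scene crop, (480,335)-(668,490), and in the side crop, (248,385)-(80,555). That gives a rough ledge height.

Run:
```python
from h import *
from scipy.optimize import least_squares
np.set_printoptions(precision=4,suppress=True)
S=camera_info("scene");D=camera_info("side")
cs=lambda l:[(190+a/3,85+b/3) for a,b in l]; cd=lambda l:[(215+a/3,150+b/3) for a,b in l]
def rect(p,hx,hy,ids,z):
    c,s=np.cos(p[2]),np.sin(p[2]);q=np.array([(-hx,-hy),(-hx,hy),(hx,hy),(hx,-hy)])[ids]
    return np.c_[q@np.array([[c,s],[-s,c]])+p[:2],np.full(len(q),z)]
def fit(hx,hy,z,os,is_,od,id_,p0):
    f=lambda p:np.r_[(proj(S,rect(p,hx,hy,is_,z))-os).ravel(),(proj(D,rect(p,hx,hy,id_,z))-od).ravel()]
    r=least_squares(f,p0);print(r.x,np.degrees(r.x[2]),"rms",np.sqrt(np.mean(r.fun**2)),r.fun.round(1));return r.x
O=fit(.086,.1,.05,cs([(488,287),(703,455),(326,420)]),[0,1,3],cd([(246,305),(532,411),(348,700),(18,524)]),[3,0,1,2],[.535,.148,0])
B=fit(.083,.111,.058,cs([(146,29),(362,139),(242,268),(20,148)]),[0,1,2,3],cd([(482,60),(712,92),(690,262),(414,210)]),[3,0,1,2],[.52,-.2,.2])
c,s=np.cos(O[2]),np.sin(O[2])
# ledge heights: local x at pixel for candidate z
for n,C,w,pts in(("scene -x",S,-1,cs([(480,335),(668,490),(655,500)])),("side +x",D,1,cd([(248,385),(80,555),(272,395),(108,573)]))):
    for p in pts:
        out=[]
        for tgt in (.086,.070):
            f=lambda z:(lambda q:w*(c*(q[0]-O[0])+s*(q[1]-O[1]))-tgt)(ray(C,p,z))
            from scipy.optimize import brentq
            try: out.append(brentq(f,-.3,.3)-.05)
            except Exception as e: out.append(np.nan)
        print(n,p,"z rel deck if wall/inner",np.array(out))
print("handle pred",proj(S,[[B[0],B[1],.058-.008+.054]]),proj(D,[[B[0],B[1],.104]]))
```

```text
[ 0.5388  0.1467 -0.012 ] -0.6851188065827781 rms 0.7241125585076745 [-0.4 -1.1  0.3 -0.1 -1.6 -0.7 -0.5 -0.6  0.6  0.5  0.   0.6 -0.9  0.6]
[ 0.5205 -0.2077  0.199 ] 11.403150134433497 rms 0.6490327371938766 [ 0.4 -0.6  0.6 -0.8  0.2  1.  -0.5 -1.1 -0.7 -0.2 -0.2  0.4  0.8 -0.3
 -0.9 -0.5]
scene -x (350.0, 196.66666666666669) z rel deck if wall/inner [-0.0629 -0.0367]
scene -x (412.66666666666663, 248.33333333333334) z rel deck if wall/inner [-0.0656 -0.0394]
scene -x (408.33333333333337, 251.66666666666666) z rel deck if wall/inner [-0.0885 -0.0615]
side +x (297.6666666666667, 278.33333333333337) z rel deck if wall/inner [-0.0639 -0.0375]
side +x (241.66666666666666, 335.0) z rel deck if wall/inner [-0.0583 -0.0323]
side +x (305.6666666666667, 281.66666666666663) z rel deck if wall/inner [-0.093  -0.0651]
side +x (251.0, 341.0) z rel deck if wall/inner [-0.0913 -0.0635]
handle pred [[252.6512 117.9973]] [[408.9258 178.5124]]
```

```bash
cat >> h.py <<'E'
from scipy.spatial.transform import Rotation as Ro
def Rt(yaw,tilt=0):
    "tool axes for a board at yaw (deg); tilt>0 = +y end down (deg)"
    B=(Ro.from_euler('z',yaw,degrees=True)*Ro.from_euler('x',-tilt,degrees=True)).as_matrix()
    return np.c_[B[:,1],-B[:,2],-B[:,0]]
def plan(p,R,n,grip):
    s=sense();R0=np.array(s["ee_rot"]);dp=(np.array(p)-s["tcp_pos"])/n
    w=Ro.from_matrix(R0.T@R).as_rotvec(degrees=True)/n
    print("at",np.round(s["tcp_pos"],4),"t",round(s["time_s"],2),"F",np.round(s["wrist_force"],1),"tot turn",np.round(w*n,2))
    for i in range(n):
        Ri=R0@Ro.from_rotvec(w*i,degrees=True).as_matrix()
        print([list(map(float,np.round(Ri.T@dp,4))),list(map(float,np.round(w,2))),grip])
E
python3 -c "
from h import *
plan([.5205,-.2077,.20],Rt(11.4),10,.087)"
```

```text
at [ 0.1899 -0.5952  0.222 ] t 0.25 F [ 0.4  0.1 -0.5] tot turn [-0.01  6.29  0.06]
[[0.0269, 0.0022, -0.0433], [-0.0, 0.63, 0.01], 0.087]
[[0.0273, 0.0022, -0.043], [-0.0, 0.63, 0.01], 0.087]
[[0.0278, 0.0022, -0.0427], [-0.0, 0.63, 0.01], 0.087]
[[0.0283, 0.0022, -0.0424], [-0.0, 0.63, 0.01], 0.087]
[[0.0287, 0.0022, -0.0421], [-0.0, 0.63, 0.01], 0.087]
[[0.0292, 0.0022, -0.0417], [-0.0, 0.63, 0.01], 0.087]
[[0.0297, 0.0022, -0.0414], [-0.0, 0.63, 0.01], 0.087]
[[0.0301, 0.0022, -0.0411], [-0.0, 0.63, 0.01], 0.087]
[[0.0306, 0.0022, -0.0407], [-0.0, 0.63, 0.01], 0.087]
[[0.031, 0.0022, -0.0404], [-0.0, 0.63, 0.01], 0.087]
```

>>> {"name": "jog_arm", "arguments": {"series": [[[0.027, 0.002, -0.043], [0, 0.63, 0], 0.087], [[0.027, 0.002, -0.043], [0, 0.63, 0], 0.087], [[0.028, 0.002, -0.043], [0, 0.63, 0], 0.087], [[0.028, 0.002, -0.042], [0, 0.63, 0], 0.087], [[0.029, 0.002, -0.042], [0, 0.63, 0], 0.087], [[0.029, 0.002, -0.042], [0, 0.63, 0], 0.087], [[0.03, 0.002, -0.041], [0, 0.63, 0], 0.087], [[0.03, 0.002, -0.041], [0, 0.63, 0], 0.087], [[0.03, 0.002, -0.041], [0, 0.63, 0], 0.087], [[0.031, 0.002, -0.04], [0, 0.63, 0], 0.087]]}}

```text
time_s: 1.5
tcp_pos: [0.521, -0.2072, 0.2026]
ee_rot: [[-0.197, 0.0, -0.98], [0.98, -0.0, -0.197], [-0.0, -1.0, -0.0]]
wrist_force: [0.1, -0.5, -0.5]
gripper_width: 0.997
```

>>> {"name": "jog_arm", "arguments": {"series": [[[0, 0, 0], [0, 0, 0], 0.087], [[0, 0, 0], [0, 0, 0], 0.087], [[0, 0, 0], [0, 0, 0], 0.087]]}}

```text
time_s: 1.88
tcp_pos: [0.5194, -0.2094, 0.2026]
ee_rot: [[-0.196, -0.0, -0.981], [0.981, -0.0, -0.196], [0.0, -1.0, 0.0]]
wrist_force: [0.6, -0.6, -0.6]
gripper_width: 0.997
```

```bash
python3 -c "
from h import *
c=camera_info('wrist');i=capture('wrist');b=i[:,:,::-1].copy()
B=np.array([.5205,-.2077])
R=Ro.from_euler('z',11.4,degrees=True).as_matrix()
P=[R@[a*.083,d*.111,0]+[*B,.058] for a,d in((-1,-1),(-1,1),(1,1),(1,-1))]+[R@[a*.052,d*.007,0]+[*B,.114] for a,d in((-1,-1),(-1,1),(1,1),(1,-1))]
q=proj(c,P);print(q.round(1))
for k in(0,4): cv2.polylines(b,[q[k:k+4].round().astype(np.int32)],True,(0,0,255),1)
cv2.imwrite('pics/w1.png',b)
plan([.5205,-.2077,.085],Rt(11.4),5,.087)"
```

```text
[[155.8 101.8]
 [419.8 101.7]
 [400.4 278.4]
 [174.6 278.5]
 [278.5 147.5]
 [298.1 147.5]
 [296.7 277.9]
 [279.3 277.9]]
at [ 0.5194 -0.2095  0.2027] t 1.93 F [-0.5  0.2 -0.1] tot turn [ 0.  -0.1 -0. ]
[[0.0003, 0.0235, -0.0003], [0.0, -0.02, -0.0], 0.087]
[[0.0003, 0.0235, -0.0003], [0.0, -0.02, -0.0], 0.087]
[[0.0003, 0.0235, -0.0003], [0.0, -0.02, -0.0], 0.087]
[[0.0003, 0.0235, -0.0003], [0.0, -0.02, -0.0], 0.087]
[[0.0003, 0.0235, -0.0003], [0.0, -0.02, -0.0], 0.087]
```

View pics/w1.png

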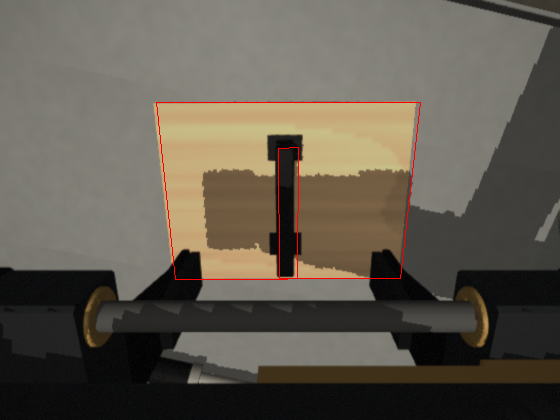

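The overlay fits. The bar is about 2 mm towards board −y compared with my fit, which puts it right under the TCP. Descend straight down and grip.

>>> {"name": "jog_arm", "arguments": {"series": [[[0, 0.03, -0.0005], [0, 0, 0], 0.087], [[0, 0.03, -0.0005], [0, 0, 0], 0.087], [[0, 0.03, 0], [0, 0, 0], 0.087], [[0, 0.02, 0], [0, 0, 0], 0.087], [[0, 0.008, 0], [0, 0, 0], 0.087], [[0, 0, 0], [0, 0, 0], 0.05], [[0, 0, 0], [0, 0, 0], 0.03], [[0, 0, 0], [0, 0, 0], 0.02], [[0, 0, 0], [0, 0, 0], 0.012], [[0, 0, 0], [0, 0, 0], 0.005]]}}

```text
time_s: 3.18
tcp_pos: [0.5211, -0.2084, 0.0848]
ee_rot: [[-0.198, 0.0, -0.98], [0.98, -0.0, -0.198], [-0.0, -1.0, -0.0]]
wrist_force: [-0.1, -0.1, 0.0]
gripper_width: 0.516
```

>>> {"name": "jog_arm", "arguments": {"series": [[[0, 0, 0], [0, 0, 0], 0.0], [[0, 0, 0], [0, 0, 0], 0.0], [[0, 0, 0], [0, 0, 0], 0.0]]}}

```text
time_s: 3.55
tcp_pos: [0.5211, -0.2086, 0.0845]
ee_rot: [[-0.198, 0.0, -0.98], [0.98, -0.0, -0.198], [-0.0, -1.0, 0.0]]
wrist_force: [0.1, -2.7, -1.2]
gripper_width: 0.17
```

>>> {"name": "jog_arm", "arguments": {"series": [[[0, -0.002, 0], [0, 0, 0], 0.0], [[0, -0.004, 0], [0, 0, 0], 0.0], [[0, -0.01, 0], [0, 0, 0], 0.0], [[0, -0.02, 0], [0, 0, 0], 0.0], [[0, -0.02, 0], [0, 0, 0], 0.0], [[0, -0.015, 0], [0, 0, 0], 0.0], [[0, 0, 0], [0, 0, 0], 0.0], [[0, 0, 0], [0, 0, 0], 0.0]]}}

```text
time_s: 4.55
tcp_pos: [0.5204, -0.2083, 0.1548]
ee_rot: [[-0.197, -0.001, -0.98], [0.98, 0.001, -0.197], [0.001, -1.0, 0.001]]
wrist_force: [-0.1, 0.2, -3.6]
gripper_width: 0.155
```

```bash
python3 -c "
from h import *
S=camera_info('scene')
print('bell',ray(S,(258,232),.07),'hanger',ray(S,(285,262),.055),'pedal',ray(S,(330,298),.06),ray(S,(347,268),.076))
plan([.539,.125,.16],Rt(-.85),10,0)"
```

```text
bell [0.70229877 0.01247085 0.07      ] hanger [0.70388922 0.09315118 0.055     ] pedal [0.69591396 0.20626657 0.06      ] [0.63425271 0.19081799 0.076     ]
at [ 0.5204 -0.2083  0.1548] t 4.55 F [-0.1  0.2 -3.6] tot turn [-0.08 12.22  0.05]
[[0.0323, -0.0005, -0.0084], [-0.01, 1.22, 0.0], 0]
[[0.0325, -0.0005, -0.0077], [-0.01, 1.22, 0.0], 0]
[[0.0326, -0.0005, -0.007], [-0.01, 1.22, 0.0], 0]
[[0.0328, -0.0005, -0.0063], [-0.01, 1.22, 0.0], 0]
[[0.0329, -0.0005, -0.0056], [-0.01, 1.22, 0.0], 0]
[[0.033, -0.0005, -0.0049], [-0.01, 1.22, 0.0], 0]
[[0.0331, -0.0005, -0.0042], [-0.01, 1.22, 0.0], 0]
[[0.0332, -0.0005, -0.0035], [-0.01, 1.22, 0.0], 0]
[[0.0333, -0.0005, -0.0028], [-0.01, 1.22, 0.0], 0]
[[0.0333, -0.0005, -0.0021], [-0.01, 1.22, 0.0], 0]
```

>>> {"name": "jog_arm", "arguments": {"series": [[[0.032, -0.001, -0.008], [0, 1.22, 0], 0], [[0.033, 0, -0.008], [0, 1.22, 0], 0], [[0.033, -0.001, -0.007], [0, 1.22, 0], 0], [[0.033, 0, -0.006], [0, 1.22, 0], 0], [[0.033, -0.001, -0.006], [0, 1.22, 0], 0], [[0.033, 0, -0.005], [0, 1.22, 0], 0], [[0.033, -0.001, -0.004], [0, 1.22, 0], 0], [[0.033, 0, -0.004], [0, 1.22, 0], 0], [[0.033, -0.001, -0.003], [0, 1.22, 0], 0], [[0.033, 0, -0.002], [0, 1.22, 0], 0]]}}

```text
time_s: 5.8
tcp_pos: [0.5393, 0.1256, 0.1595]
ee_rot: [[0.015, -0.002, -1.0], [1.0, -0.001, 0.015], [-0.001, -1.0, 0.002]]
wrist_force: [0.3, -1.0, -3.6]
gripper_width: 0.152
```

>>> {"name": "jog_arm", "arguments": {"series": [[[0, 0, 0], [0, 0, 0], 0], [[0, 0, 0], [0, 0, 0], 0], [[0, 0, 0], [0, 0, 0], 0]]}}

```text
time_s: 6.18
tcp_pos: [0.5395, 0.1238, 0.1601]
ee_rot: [[0.015, -0.001, -1.0], [1.0, -0.001, 0.015], [-0.001, -1.0, 0.001]]
wrist_force: [0.6, -0.6, -4.1]
gripper_width: 0.158
```

```bash
python3 -c "
from h import *
s=sense();print(s['tcp_pos'],s['ee_rot'])
a=capture('scene')[100:300,270:470];b=capture('side')[150:400,200:450]
cv2.imwrite('pics/h1.png',np.hstack([cv2.resize(a,(600,600),interpolation=cv2.INTER_CUBIC)])[:,:,::-1])
cv2.imwrite('pics/h2.png',cv2.resize(b,(600,600),interpolation=cv2.INTER_CUBIC)[:,:,::-1])
"
```

```text
[0.53948465 0.12384744 0.16012849] [[ 1.50732712e-02 -1.05181398e-03 -9.99885839e-01]
 [ 9.99886223e-01 -5.65774733e-04  1.50738721e-02]
 [-5.81565052e-04 -9.99999287e-01  1.04316623e-03]]
```

View pics/h1.png

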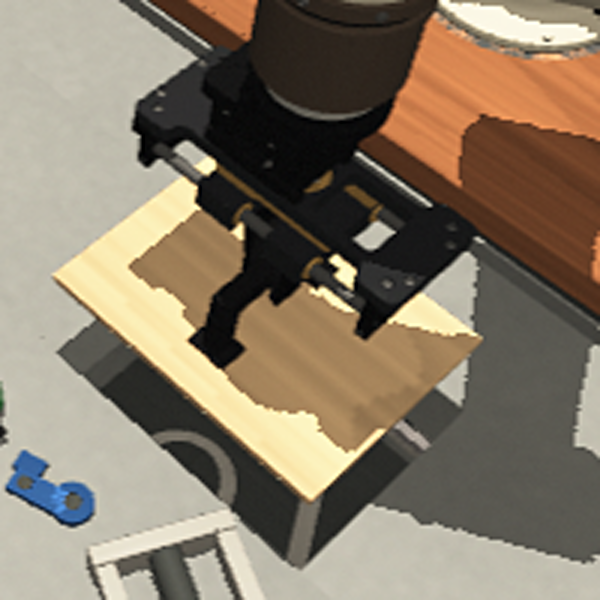

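View pics/h2.png

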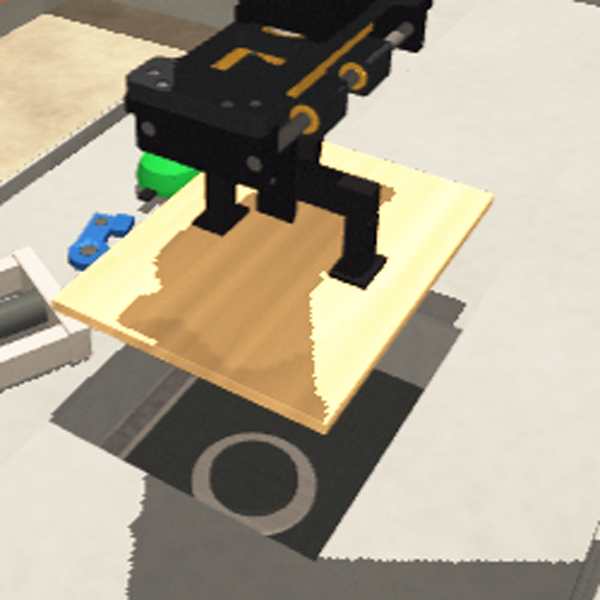

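The scene crop shows the board hovering with top corners at (52,274), (313,496) and (482,338). The side crop has them at (52,303), (325,428) and (493,195). The opening's +y corners in the side crop are (50,418) and (316,558), which matches the earlier fit. Next I fit the board-in-hand offset.

Run:
```python
from h import *
from scipy.optimize import least_squares
np.set_printoptions(precision=4,suppress=True)
S=camera_info("scene");D=camera_info("side")
os=np.array([(52,274),(313,496),(482,338)])/3+[270,100]; od=np.array([(52,303),(325,428),(493,195)])/2.4+[200,150]
q=np.array([(-.083,-.111),(-.083,.111),(.083,.111),(.083,-.111)])
def P(p,ids,z):
    c,s=np.cos(p[2]),np.sin(p[2]);return np.c_[q[ids]@np.array([[c,s],[-s,c]])+p[:2],np.full(len(ids),z)]
for z in (None,.1336):
    f=lambda p:np.r_[(proj(S,P(p,[3,2,1],z or p[3]))-os).ravel(),(proj(D,P(p,[2,1,0],z or p[3]))-od).ravel()]
    r=least_squares(f,[.54,.12,0,.1336][:4 if z is None else 3]);print(r.x,np.degrees(r.x[2]),r.fun.round(1))
```

```text
[ 0.5389  0.1246 -0.0112  0.1322] -0.6432360469406848 [ 0.1  0.1 -0.4  1.5  0.3 -0.  -0.4 -0.6  1.  -0.3  0.3  0.4]
[ 0.5387  0.1253 -0.0114] -0.6545476949283895 [ 0.4 -0.1  0.1  1.4  0.8 -0.2 -0.8 -1.1  0.8 -0.7  0.4 -0.1]
```

```bash
cat >> h.py <<'E'
O=np.array([.5388,.1467,.05]);YAW=-.67;OFF=np.array([.0007,-.0011,.0305])
def tgt(y,z,tilt,x=0):
    "TCP pose for board mid at (x,y,z) mm in opening frame"
    Bo=(Ro.from_euler('z',YAW,degrees=True)).as_matrix();T=Ro.from_euler('x',-tilt,degrees=True).as_matrix()
    return O+Bo@(np.array([x,y,z])/1000+T@OFF),Rt(YAW-.2,tilt)
def go(y,z,tilt,n,x=0):
    plan(*tgt(y,z,tilt,x),n,0)
def where():
    s=sense();Bo=(Ro.from_euler('z',YAW,degrees=True)).as_matrix();B=Bo.T@np.array(s["ee_rot"])
    T=np.c_[-B[:,2],B[:,0],-B[:,1]];p=Bo.T@(s["tcp_pos"]-O)-T@OFF
    print("board mm",np.round(p*1000,1),"tilt",round(-np.degrees(np.arctan2(T[2,1],T[1,1])),2),"F",np.round(s["wrist_force"],1),"M",np.round(s["moment"],2),"t",round(s["time_s"],2),"w",round(s["gripper_width"],3))
E
python3 -c "
from h import *
where();go(-16,30,10,6)"
```

```text
board mm [  0.5 -21.6  79.9] tilt 0.01 F [-0.5  0.1 -3.7] M [-0.06 -0.02  0.06] t 6.28 w 0.157
at [0.5397 0.1239 0.1604] t 6.28 F [-0.5  0.1 -3.7] tot turn [-0.02  0.    9.99]
[[0.0018, 0.0084, 0.0001], [-0.0, 0.0, 1.66], 0]
[[0.0021, 0.0083, 0.0001], [-0.0, 0.0, 1.66], 0]
[[0.0023, 0.0082, 0.0001], [-0.0, 0.0, 1.66], 0]
[[0.0025, 0.0082, 0.0001], [-0.0, 0.0, 1.66], 0]
[[0.0028, 0.0081, 0.0001], [-0.0, 0.0, 1.66], 0]
[[0.003, 0.008, 0.0001], [-0.0, 0.0, 1.66], 0]
```

>>> {"name": "jog_arm", "arguments": {"series": [[[0.002, 0.0084, 0], [0, 0, 1.67], 0], [[0.002, 0.0084, 0], [0, 0, 1.67], 0], [[0.0025, 0.008, 0], [0, 0, 1.67], 0], [[0.0025, 0.008, 0.0005], [0, 0, 1.67], 0], [[0.0025, 0.008, 0], [0, 0, 1.66], 0], [[0.003, 0.008, 0], [0, 0, 1.66], 0], [[0, 0, 0], [0, 0, 0], 0], [[0, 0, 0], [0, 0, 0], 0]]}}

```text
time_s: 7.28
tcp_pos: [0.5397, 0.1358, 0.111]
ee_rot: [[0.014, -0.002, -1.0], [0.985, -0.173, 0.014], [-0.173, -0.985, -0.0]]
wrist_force: [-0.1, -0.3, -4.0]
gripper_width: 0.16
```

```bash
python3 -c "
from h import *
where();go(-16,3,10,6)
a=capture('scene')[120:320,270:470];b=capture('side')[200:400,200:400]
cv2.imwrite('pics/t1.png',cv2.resize(np.hstack([a,b]),None,fx=2,fy=2,interpolation=cv2.INTER_CUBIC)[:,:,::-1])"
```

```text
board mm [  0.3 -15.1  30.7] tilt 9.99 F [-0.1 -0.3 -4. ] M [ 0.5  -0.04 -0.01] t 7.28 w 0.16
at [0.5397 0.1358 0.111 ] t 7.28 F [-0.1 -0.3 -4. ] tot turn [0.03 0.06 0.01]
[[0.0007, 0.0046, 0.0001], [0.01, 0.01, 0.0], 0]
[[0.0007, 0.0046, 0.0001], [0.01, 0.01, 0.0], 0]
[[0.0007, 0.0046, 0.0001], [0.01, 0.01, 0.0], 0]
[[0.0007, 0.0046, 0.0001], [0.01, 0.01, 0.0], 0]
[[0.0007, 0.0046, 0.0001], [0.01, 0.01, 0.0], 0]
[[0.0007, 0.0046, 0.0001], [0.01, 0.01, 0.0], 0]
```

View pics/t1.png

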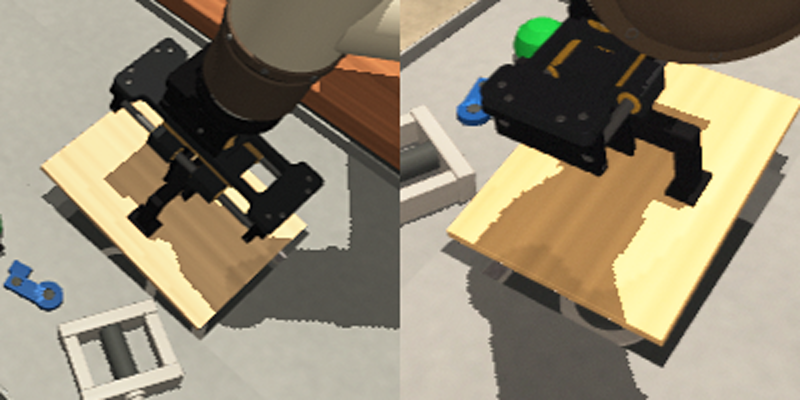

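The tilted board hovers with its +y edge at (448,236)-(663,343), just inside the opening's edge at (442,250)-(663,365), and it looks centred. I'll check that numerically.

```bash
python3 -c "
from h import *
D=camera_info('side')
Bo=Ro.from_euler('z',YAW,degrees=True).as_matrix()
for p,z in(((224,318),.0655),((331.5,371.5),.0655),((221,325),.05),((331.5,382.5),.05)):
  print(np.round(Bo.T@(ray(D,p,z)-O)*1000,1))
q=proj(D,[O+Bo@np.array([a*.086,.1,0]) for a in(1,-1)]);print(q)
"
```

```text
[79.4 97.4 15.5]
[-83.3  95.2  15.5]
[85.3 98.9 -0. ]
[-85.6  98.   -0. ]
[[220.11090695 325.3180275 ]
 [331.01016343 383.92208694]]
```

>>> {"name": "jog_arm", "arguments": {"series": [[[0.0007, 0.0046, 0], [0, 0, 0], 0], [[0.0007, 0.0046, 0.0003], [0, 0, 0], 0], [[0.0007, 0.0046, 0], [0, 0, 0], 0]]}}

```text
time_s: 7.75
tcp_pos: [0.5391, 0.1352, 0.0965]
ee_rot: [[0.014, -0.003, -1.0], [0.985, -0.174, 0.014], [-0.174, -0.985, 0.0]]
wrist_force: [-0.8, 0.9, -3.4]
gripper_width: 0.16
```

>>> {"name": "jog_arm", "arguments": {"series": [[[0.0007, 0.0045, 0], [0, 0, 0], 0], [[0.0007, 0.0045, 0], [0, 0, 0], 0], [[0.0005, 0.003, 0], [0, 0, 0], 0], [[0, 0, 0], [0, 0, 0], 0]]}}

```text
time_s: 8.25
tcp_pos: [0.539, 0.1351, 0.0844]
ee_rot: [[0.014, -0.003, -1.0], [0.985, -0.174, 0.014], [-0.174, -0.985, 0.001]]
wrist_force: [0.7, 0.2, -2.4]
gripper_width: 0.156
```

```bash
python3 -c "
from h import *
where();go(13,3,10,8)"
```

```text
board mm [ -0.4 -15.9   4.1] tilt 10.02 F [ 0.7  0.2 -2.4] M [ 0.57 -0.06 -0.01] t 8.25 w 0.156
at [0.539  0.1351 0.0844] t 8.25 F [ 0.7  0.2 -2.4] tot turn [-0.02  0.06 -0.02]
[[0.0036, -0.0005, -0.0], [-0.0, 0.01, -0.0], 0]
[[0.0036, -0.0005, -0.0], [-0.0, 0.01, -0.0], 0]
[[0.0036, -0.0005, -0.0], [-0.0, 0.01, -0.0], 0]
[[0.0036, -0.0005, -0.0], [-0.0, 0.01, -0.0], 0]
[[0.0036, -0.0005, -0.0], [-0.0, 0.01, -0.0], 0]
[[0.0036, -0.0005, -0.0], [-0.0, 0.01, -0.0], 0]
[[0.0036, -0.0005, -0.0], [-0.0, 0.01, -0.0], 0]
[[0.0036, -0.0005, -0.0], [-0.0, 0.01, -0.0], 0]
```

>>> {"name": "jog_arm", "arguments": {"series": [[[0.0036, -0.0005, -0.0002], [0, 0, 0], 0], [[0.0036, -0.0005, -0.0002], [0, 0, 0], 0], [[0.0036, -0.0005, -0.0002], [0, 0, 0], 0], [[0.0036, -0.0005, 0], [0, 0, 0], 0], [[0.0036, -0.0005, 0], [0, 0, 0], 0], [[0, 0, 0], [0, 0, 0], 0]]}}

```text
time_s: 9.0
tcp_pos: [0.5401, 0.1537, 0.084]
ee_rot: [[0.013, -0.002, -1.0], [0.985, -0.174, 0.014], [-0.174, -0.985, -0.0]]
wrist_force: [-0.4, -0.2, -3.7]
gripper_width: 0.158
```

>>> {"name": "jog_arm", "arguments": {"series": [[[0.0025, -0.0004, 0], [0, 0, 0], 0], [[0.0025, -0.0004, 0], [0, 0, 0], 0], [[0.0025, -0.0004, 0], [0, 0, 0], 0], [[0, 0, 0], [0, 0, 0], 0]]}}

```text
time_s: 9.5
tcp_pos: [0.5402, 0.1611, 0.0839]
ee_rot: [[0.014, -0.002, -1.0], [0.985, -0.174, 0.014], [-0.174, -0.985, -0.0]]
wrist_force: [0.3, -0.6, -3.1]
gripper_width: 0.157
```

```bash
python3 -c "
from h import *
where();go(13,3,10,2)
a=capture('scene')[120:320,270:470];b=capture('side')[200:400,200:400]
cv2.imwrite('pics/t2.png',cv2.resize(np.hstack([a,b]),None,fx=2,fy=2,interpolation=cv2.INTER_CUBIC)[:,:,::-1])"
```

```text
board mm [ 0.5 10.2  3.7] tilt 10.0 F [ 0.3 -0.6 -3.1] M [ 0.49  0.01 -0.  ] t 9.5 w 0.157
at [0.5402 0.1611 0.0839] t 9.5 F [ 0.3 -0.6 -3.1] tot turn [0.02 0.07 0.  ]
[[0.0014, 0.0001, 0.0003], [0.01, 0.04, 0.0], 0]
[[0.0014, 0.0001, 0.0003], [0.01, 0.04, 0.0], 0]
```

View pics/t2.png

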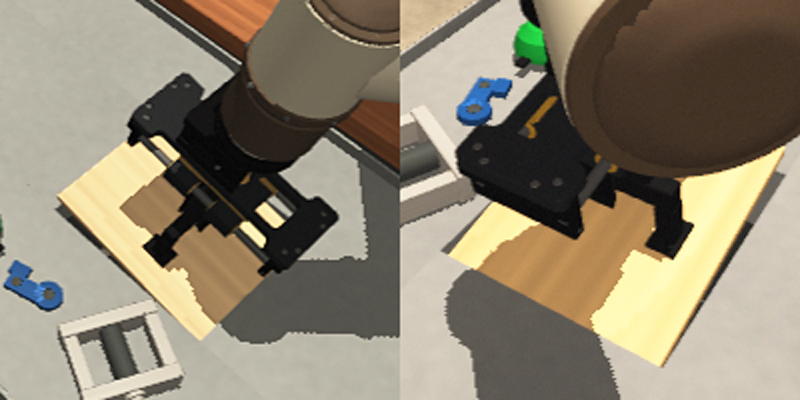

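The +y end is now under the lip. The −y corner appears at scene px (299,220), and I'll measure it before lowering.

>>> {"name": "jog_arm", "arguments": {"series": [[[0.0014, 0, 0.0001], [0, 0, 0], 0], [[0.0014, 0, 0.0001], [0, 0, 0], 0], [[0, 0, 0], [0, 0, 0], 0]]}}

```text
time_s: 9.98
tcp_pos: [0.54, 0.1638, 0.0834]
ee_rot: [[0.014, -0.002, -1.0], [0.985, -0.174, 0.014], [-0.174, -0.985, 0.0]]
wrist_force: [0.7, 0.7, -3.7]
gripper_width: 0.154
```

```bash
python3 -c "
from h import *
S=camera_info('scene');Bo=Ro.from_euler('z',YAW,degrees=True).as_matrix()
for p,z in(((299,220),.077),((298.7,225),.05)): print(np.round(Bo.T@(ray(S,p,z)-O)*1000,1))
where();go(13,-27,10,15)"
```

```text
[ 87.8 -93.5  27. ]
[ 84.7 -96.4   0. ]
board mm [ 0.3 12.9  3.2] tilt 10.0 F [ 0.7  0.7 -3.7] M [ 0.52 -0.   -0.  ] t 9.97 w 0.154
at [0.54   0.1638 0.0834] t 9.97 F [ 0.7  0.7 -3.7] tot turn [ 0.01  0.07 -0.  ]
[[0.0004, 0.002, 0.0], [0.0, 0.0, -0.0], 0]
[[0.0004, 0.002, 0.0], [0.0, 0.0, -0.0], 0]
[[0.0004, 0.002, 0.0], [0.0, 0.0, -0.0], 0]
[[0.0004, 0.002, 0.0], [0.0, 0.0, -0.0], 0]
[[0.0004, 0.002, 0.0], [0.0, 0.0, -0.0], 0]
[[0.0004, 0.002, 0.0], [0.0, 0.0, -0.0], 0]
[[0.0004, 0.002, 0.0], [0.0, 0.0, -0.0], 0]
[[0.0004, 0.002, 0.0], [0.0, 0.0, -0.0], 0]
[[0.0004, 0.002, 0.0], [0.0, 0.0, -0.0], 0]
[[0.0004, 0.002, 0.0], [0.0, 0.0, -0.0], 0]
[[0.0004, 0.002, 0.0], [0.0, 0.0, -0.0], 0]
[[0.0004, 0.002, 0.0], [0.0, 0.0, -0.0], 0]
[[0.0004, 0.002, 0.0], [0.0, 0.0, -0.0], 0]
[[0.0004, 0.002, 0.0], [0.0, 0.0, -0.0], 0]
[[0.0004, 0.002, 0.0], [0.0, 0.0, -0.0], 0]
```

>>> {"name": "jog_arm", "arguments": {"series": [[[0.0004, 0.002, 0], [0, 0, 0], 0], [[0.0004, 0.002, 0], [0, 0, 0], 0], [[0.0004, 0.002, 0], [0, 0, 0], 0], [[0.0004, 0.002, 0], [0, 0, 0], 0], [[0.0004, 0.002, 0], [0, 0, 0], 0], [[0.0004, 0.002, 0], [0, 0, 0], 0], [[0.0002, 0.001, 0], [0, 0, 0], 0], [[0, 0, 0], [0, 0, 0], 0]]}}

```text
time_s: 10.98
tcp_pos: [0.54, 0.164, 0.0701]
ee_rot: [[0.014, -0.003, -1.0], [0.985, -0.174, 0.014], [-0.174, -0.985, 0.0]]
wrist_force: [0.1, -1.2, -3.1]
gripper_width: 0.156
```

>>> {"name": "jog_arm", "arguments": {"series": [[[0.0002, 0.001, 0], [0, 0, 0], 0], [[0.0002, 0.001, 0], [0, 0, 0], 0], [[0.0002, 0.001, 0], [0, 0, 0], 0]]}}

```text
time_s: 11.35
tcp_pos: [0.54, 0.1641, 0.067]
ee_rot: [[0.014, -0.002, -1.0], [0.985, -0.174, 0.014], [-0.174, -0.985, 0.0]]
wrist_force: [-0.8, -0.1, -3.3]
gripper_width: 0.157
```

>>> {"name": "jog_arm", "arguments": {"series": [[[0.0002, 0.001, 0], [0, 0, 0], 0], [[0.0002, 0.001, 0], [0, 0, 0], 0]]}}

```text
time_s: 11.6
tcp_pos: [0.54, 0.1641, 0.065]
ee_rot: [[0.014, -0.002, -1.0], [0.985, -0.174, 0.014], [-0.174, -0.985, 0.0]]
wrist_force: [0.3, -0.2, -3.2]
gripper_width: 0.159
```

```bash
python3 -c "
from h import *
where()
b=capture('side')[200:400,200:400];a=capture('scene')[120:320,270:470]
cv2.imwrite('pics/t3.png',cv2.resize(np.hstack([a,b]),None,fx=2,fy=2,interpolation=cv2.INTER_CUBIC)[:,:,::-1])"
```

```text
board mm [  0.3  13.2 -15.3] tilt 10.0 F [ 0.3 -0.2 -3.2] M [ 0.52 -0.   -0.01] t 11.6 w 0.159
```

View pics/t3.png

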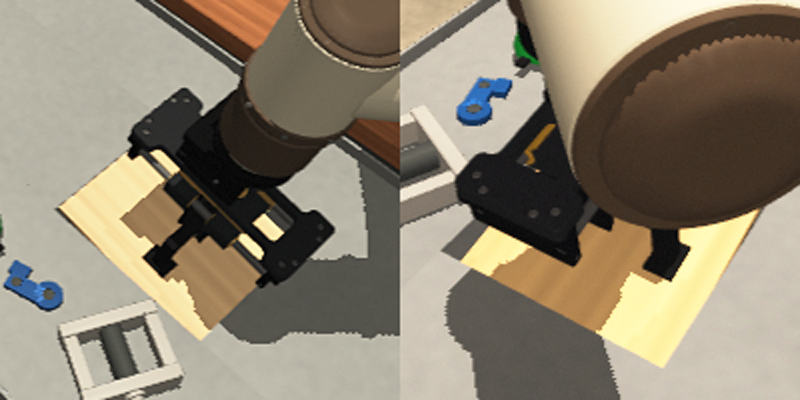

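The board's −y edge lines up with the opening's edge at (58,207) and no contact is felt. I'll check x-centring by tracing the visible +x board edge at the lip, side crop (462,257).

```bash
python3 -c "
from h import *
D=camera_info('side');S=camera_info('scene');Bo=Ro.from_euler('z',YAW,degrees=True).as_matrix()
mid=np.array([0,13.2,-15.3]);th=np.radians(10)
def hit(C,p):
  for z in np.arange(30,-50,-.2):
    q=Bo.T@(ray(C,p,.05+z/1000)-O)*1000
    zt=mid[2]+4/np.cos(th)-np.tan(th)*(q[1]-mid[1])
    if z<=zt: return q.round(1)
print('side left edge at lip',hit(D,(231,328.5)))
print('side right edge low',hit(D,(331,382.5)))
print('side right edge up',hit(D,(380,303)))
print('scene left corner',hit(S,(299,223.5)), 'scene bottom',hit(S,(371,289)))
"
```

```text
side left edge at lip [ 84.9  80.6 -23.2]
side right edge low [-77.8  82.3 -23.6]
side right edge up [-82.7 -57.4   1. ]
scene left corner [ 85.1 -95.4   7.8] scene bottom [ 71.   96.2 -26. ]
```

>>> {"name": "jog_arm", "arguments": {"series": [[[0.0005, -0.0001, 0.0003], [0, 0, 0], 0], [[0.0005, -0.0001, 0.0003], [0, 0, 0], 0], [[0, 0, 0], [0, 0, 0], 0]]}}

```text
time_s: 12.08
tcp_pos: [0.5394, 0.1652, 0.0652]
ee_rot: [[0.014, -0.002, -1.0], [0.985, -0.174, 0.014], [-0.174, -0.985, -0.0]]
wrist_force: [0.4, 0.8, -3.7]
gripper_width: 0.154
```

>>> {"name": "jog_arm", "arguments": {"series": [[[0.0005, -0.0001, 0], [0, 0, 0], 0], [[0, 0, 0], [0, 0, 0], 0]]}}

```text
time_s: 12.32
tcp_pos: [0.5394, 0.1657, 0.0651]
ee_rot: [[0.014, -0.002, -1.0], [0.985, -0.174, 0.014], [-0.174, -0.985, -0.0]]
wrist_force: [0.4, -0.2, -3.9]
gripper_width: 0.161
```

>>> {"name": "jog_arm", "arguments": {"series": [[[0.0002, 0.001, 0], [0, 0, 0], 0], [[0.0002, 0.001, 0], [0, 0, 0], 0], [[0, 0, 0], [0, 0, 0], 0]]}}

```text
time_s: 12.7
tcp_pos: [0.5393, 0.1656, 0.0629]
ee_rot: [[0.014, -0.003, -1.0], [0.985, -0.174, 0.014], [-0.174, -0.985, 0.0]]
wrist_force: [0.0, 1.0, -3.3]
gripper_width: 0.159
```

>>> {"name": "jog_arm", "arguments": {"series": [[[0.0002, 0.001, 0], [0, 0, 0], 0], [[0.0002, 0.001, 0], [0, 0, 0], 0], [[0, 0, 0], [0, 0, 0], 0]]}}

```text
time_s: 13.08
tcp_pos: [0.5393, 0.1657, 0.0609]
ee_rot: [[0.014, -0.003, -1.0], [0.985, -0.174, 0.014], [-0.174, -0.985, 0.0]]
wrist_force: [-0.2, 0.3, -3.0]
gripper_width: 0.156
```

>>> {"name": "jog_arm", "arguments": {"series": [[[0.0002, 0.001, 0], [0, 0, 0], 0], [[0.0002, 0.001, 0], [0, 0, 0], 0], [[0.0002, 0.001, 0], [0, 0, 0], 0], [[0, 0, 0], [0, 0, 0], 0]]}}

```text
time_s: 13.58
tcp_pos: [0.5393, 0.1658, 0.0579]
ee_rot: [[0.014, -0.003, -1.0], [0.985, -0.174, 0.014], [-0.174, -0.985, 0.0]]
wrist_force: [-0.8, 0.3, -3.6]
gripper_width: 0.156
```

>>> {"name": "jog_arm", "arguments": {"series": [[[0.0002, 0.001, 0], [0, 0, 0], 0], [[0.0002, 0.001, 0], [0, 0, 0], 0], [[0.0002, 0.001, 0], [0, 0, 0], 0], [[0, 0, 0], [0, 0, 0], 0]]}}

```text
time_s: 14.08
tcp_pos: [0.5393, 0.1658, 0.0548]
ee_rot: [[0.014, -0.003, -1.0], [0.985, -0.174, 0.014], [-0.174, -0.985, 0.0]]
wrist_force: [0.7, -0.1, -2.9]
gripper_width: 0.157
```

>>> {"name": "jog_arm", "arguments": {"series": [[[0.0002, 0.001, 0], [0, 0, 0], 0], [[0.0002, 0.001, 0], [0, 0, 0], 0], [[0, 0, 0], [0, 0, 0], 0]]}}

```text
time_s: 14.45
tcp_pos: [0.5393, 0.1659, 0.0528]
ee_rot: [[0.014, -0.003, -1.0], [0.985, -0.174, 0.014], [-0.174, -0.985, 0.0]]
wrist_force: [-0.1, -0.3, -3.4]
gripper_width: 0.158
```

```bash
python3 -c "
from h import *
where();go(8,-46,0,10)"
```

```text
board mm [ -0.4  15.  -27.5] tilt 10.01 F [-0.1 -0.3 -3.4] M [ 0.51  0.04 -0.01] t 14.45 w 0.158
at [0.5393 0.1659 0.0528] t 14.45 F [-0.1 -0.3 -3.4] tot turn [-1.000e-02  6.000e-02 -1.001e+01]
[[-0.0009, 0.002, -0.0], [-0.0, 0.01, -1.0], 0]
[[-0.0009, 0.002, -0.0], [-0.0, 0.01, -1.0], 0]
[[-0.001, 0.002, -0.0], [-0.0, 0.01, -1.0], 0]
[[-0.001, 0.002, -0.0], [-0.0, 0.01, -1.0], 0]
[[-0.001, 0.0019, -0.0], [-0.0, 0.01, -1.0], 0]
[[-0.0011, 0.0019, -0.0], [-0.0, 0.01, -1.0], 0]
[[-0.0011, 0.0019, -0.0], [-0.0, 0.01, -1.0], 0]
[[-0.0011, 0.0019, -0.0], [-0.0, 0.01, -1.0], 0]
[[-0.0012, 0.0019, -0.0], [-0.0, 0.01, -1.0], 0]
[[-0.0012, 0.0018, -0.0], [-0.0, 0.01, -1.0], 0]
```

>>> {"name": "jog_arm", "arguments": {"series": [[[-0.0005, 0.002, 0], [0, 0, -1], 0], [[-0.0005, 0.002, 0], [0, 0, -1], 0], [[-0.001, 0.002, 0], [0, 0, -1], 0], [[-0.001, 0.002, 0], [0, 0, -1], 0], [[-0.001, 0.002, 0], [0, 0, -1], 0]]}}

```text
time_s: 15.08
tcp_pos: [0.5393, 0.1604, 0.0434]
ee_rot: [[0.014, -0.001, -1.0], [0.996, -0.086, 0.014], [-0.086, -0.996, 0.0]]
wrist_force: [-0.2, 0.5, -3.9]
gripper_width: 0.153
```

>>> {"name": "jog_arm", "arguments": {"series": [[[-0.001, 0.002, 0], [0, 0, -1], 0], [[-0.001, 0.002, 0], [0, 0, -1], 0], [[-0.001, 0.0015, 0], [0, 0, -1], 0], [[-0.001, 0.0015, 0], [0, 0, -1], 0], [[-0.001, 0.0015, 0], [0, 0, -1], 0], [[0, 0, 0], [0, 0, 0], 0]]}}

```text
time_s: 15.82
tcp_pos: [0.5393, 0.1548, 0.0352]
ee_rot: [[0.015, -0.0, -1.0], [1.0, 0.0, 0.015], [0.0, -1.0, 0.0]]
wrist_force: [0.0, -0.6, -3.5]
gripper_width: 0.157
```

```bash
python3 -c "
from h import *
where();go(4,-51,0,5)"
```

```text
board mm [ -0.3   9.2 -45.3] tilt -0.01 F [ 0.  -0.6 -3.5] M [ 0.04 -0.04 -0.01] t 15.82 w 0.157
at [0.5393 0.1548 0.0352] t 15.82 F [ 0.  -0.6 -3.5] tot turn [-0.01  0.02  0.01]
[[-0.001, 0.0011, -0.0001], [-0.0, 0.0, 0.0], 0]
[[-0.001, 0.0011, -0.0001], [-0.0, 0.0, 0.0], 0]
[[-0.001, 0.0011, -0.0001], [-0.0, 0.0, 0.0], 0]
[[-0.001, 0.0011, -0.0001], [-0.0, 0.0, 0.0], 0]
[[-0.001, 0.0011, -0.0001], [-0.0, 0.0, 0.0], 0]
```

>>> {"name": "jog_arm", "arguments": {"series": [[[-0.001, 0.001, 0], [0, 0, 0], 0], [[-0.001, 0.001, 0], [0, 0, 0], 0], [[-0.001, 0.001, 0], [0, 0, 0], 0], [[0, 0, 0], [0, 0, 0], 0]]}}

```text
time_s: 16.32
tcp_pos: [0.5391, 0.152, 0.0321]
ee_rot: [[0.014, -0.0, -1.0], [1.0, -0.0, 0.014], [-0.0, -1.0, 0.0]]
wrist_force: [0.3, 0.8, -3.7]
gripper_width: 0.158
```

>>> {"name": "jog_arm", "arguments": {"series": [[[0, 0.001, 0], [0, 0, 0], 0], [[0, 0.001, 0], [0, 0, 0], 0], [[0, 0, 0], [0, 0, 0], 0]]}}

```text
time_s: 16.7
tcp_pos: [0.5391, 0.1521, 0.0302]
ee_rot: [[0.014, -0.0, -1.0], [1.0, -0.0, 0.014], [-0.0, -1.0, 0.0]]
wrist_force: [0.5, 0.2, -4.1]
gripper_width: 0.16
```

>>> {"name": "jog_arm", "arguments": {"series": [[[0, 0.001, 0], [0, 0, 0], 0], [[0, 0, 0], [0, 0, 0], 0]]}}

```text
time_s: 16.95
tcp_pos: [0.5392, 0.1521, 0.0292]
ee_rot: [[0.014, -0.0, -1.0], [1.0, -0.0, 0.014], [-0.0, -1.0, 0.0]]
wrist_force: [0.4, 1.0, -3.2]
gripper_width: 0.158
```

>>> {"name": "jog_arm", "arguments": {"series": [[[0, 0.001, 0], [0, 0, 0], 0], [[0, 0, 0], [0, 0, 0], 0]]}}

```text
time_s: 17.2
tcp_pos: [0.5392, 0.1521, 0.0282]
ee_rot: [[0.014, -0.0, -1.0], [1.0, -0.0, 0.014], [-0.0, -1.0, 0.0]]
wrist_force: [1.0, 0.0, -3.3]
gripper_width: 0.157
```

>>> {"name": "jog_arm", "arguments": {"series": [[[0, 0.0005, 0], [0, 0, 0], 0], [[0, 0, 0], [0, 0, 0], 0]]}}

```text
time_s: 17.45
tcp_pos: [0.5392, 0.1521, 0.0277]
ee_rot: [[0.014, -0.0, -1.0], [1.0, -0.0, 0.014], [-0.0, -1.0, 0.0]]
wrist_force: [0.4, -0.3, -3.7]
gripper_width: 0.157
```

>>> {"name": "jog_arm", "arguments": {"series": [[[0, 0.0005, 0], [0, 0, 0], 0], [[0, 0.0005, 0], [0, 0, 0], 0], [[0, 0, 0], [0, 0, 0], 0]]}}

```text
time_s: 17.82
tcp_pos: [0.5393, 0.1521, 0.0272]
ee_rot: [[0.014, 0.0, -1.0], [1.0, 0.0, 0.014], [0.0, -1.0, -0.0]]
wrist_force: [-1.9, -0.0, 0.2]
gripper_width: 0.156
```

>>> {"name": "jog_arm", "arguments": {"series": [[[0, 0.0005, 0], [0, 0, 0], 0], [[0, 0.0005, 0], [0, 0, 0], 0], [[0, 0, 0], [0, 0, 0], 0]]}}

```text
time_s: 18.2
tcp_pos: [0.5393, 0.1521, 0.0272]
ee_rot: [[0.014, 0.0, -1.0], [1.0, -0.0, 0.014], [-0.0, -1.0, -0.0]]
wrist_force: [-4.8, 0.6, 8.2]
gripper_width: 0.158
```

>>> {"name": "jog_arm", "arguments": {"series": [[[0, 0.0005, 0], [0, 0, 0], 0], [[0, 0, 0], [0, 0, 0], 0]]}}

```text
time_s: 18.45
tcp_pos: [0.5393, 0.1521, 0.0272]
ee_rot: [[0.013, 0.001, -1.0], [1.0, -0.0, 0.013], [-0.0, -1.0, -0.001]]
wrist_force: [-5.5, -0.4, 11.1]
gripper_width: 0.16
```

>>> {"name": "jog_arm", "arguments": {"series": [[[0, 0.0005, 0], [0, 0, 0], 0], [[0, 0, 0], [0, 0, 0], 0]]}}

```text
time_s: 18.7
tcp_pos: [0.5393, 0.1521, 0.0272]
ee_rot: [[0.013, 0.001, -1.0], [1.0, -0.0, 0.013], [-0.0, -1.0, -0.001]]
wrist_force: [-6.5, -0.4, 14.4]
gripper_width: 0.157
```

Contact found with TCP z at 0.0272 (ledges about 57 mm down). Back off now.

>>> {"name": "jog_arm", "arguments": {"series": [[[0, -0.001, 0], [0, 0, 0], 0], [[0, -0.001, 0], [0, 0, 0], 0], [[0, 0, 0], [0, 0, 0], 0]]}}

```text
time_s: 19.08
tcp_pos: [0.5393, 0.1521, 0.0272]
ee_rot: [[0.014, 0.0, -1.0], [1.0, -0.0, 0.014], [-0.0, -1.0, -0.0]]
wrist_force: [-4.0, 0.1, 5.4]
gripper_width: 0.16
```

```bash
python3 -c "
from h import *
where()"
```

```text
board mm [ -0.3   6.5 -53.3] tilt 0.0 F [-4.   0.1  5.4] M [-0.07  0.96 -0.02] t 19.07 w 0.16
```

>>> {"name": "jog_arm", "arguments": {"series": [[[0, -0.0005, 0], [0, 0, 0], 0], [[0, -0.0005, 0], [0, 0, 0], 0], [[0, 0, 0], [0, 0, 0], 0]]}}

```text
time_s: 19.45
tcp_pos: [0.5393, 0.1521, 0.0272]
ee_rot: [[0.014, -0.0, -1.0], [1.0, -0.0, 0.014], [-0.0, -1.0, 0.0]]
wrist_force: [-0.6, -0.4, -1.7]
gripper_width: 0.16
```

```bash
python3 -c "
from h import *
where();print(sense()['ee_rot'])"
```

```text
board mm [ -0.3   6.5 -53.3] tilt 0.0 F [-0.6 -0.4 -1.7] M [ 0.01  0.03 -0.  ] t 19.45 w 0.16
[[ 1.42025902e-02 -1.85452359e-04 -9.99899121e-01]
 [ 9.99899138e-01 -1.80651684e-05  1.42025938e-02]
 [-2.06972505e-05 -9.99999983e-01  1.85177082e-04]]
```

>>> {"name": "jog_arm", "arguments": {"series": [[[-0.001, 0, 0], [0, 0, 0], 0], [[-0.001, 0, 0], [0, 0, 0], 0], [[-0.001, 0, 0], [0, 0, 0], 0], [[-0.001, 0, 0], [0, 0, 0], 0], [[0, 0, 0], [0, 0, 0], 0]]}}

```text
time_s: 20.08
tcp_pos: [0.5391, 0.148, 0.0278]
ee_rot: [[0.014, -0.0, -1.0], [1.0, -0.0, 0.014], [-0.0, -1.0, 0.0]]
wrist_force: [-0.4, -0.8, -3.4]
gripper_width: 0.161
```

>>> {"name": "jog_arm", "arguments": {"series": [[[-0.001, 0, 0], [0, 0, 0], 0], [[-0.001, 0, 0], [0, 0, 0], 0], [[0, 0, 0], [0, 0, 0], 0]]}}

```text
time_s: 20.45
tcp_pos: [0.5391, 0.146, 0.0278]
ee_rot: [[0.014, -0.0, -1.0], [1.0, -0.0, 0.014], [-0.0, -1.0, 0.0]]
wrist_force: [-0.5, 0.6, -2.9]
gripper_width: 0.155
```

>>> {"name": "jog_arm", "arguments": {"series": [[[-0.0005, 0, 0], [0, 0, 0], 0], [[-0.0005, 0, 0], [0, 0, 0], 0], [[0, 0, 0], [0, 0, 0], 0]]}}

```text
time_s: 20.82
tcp_pos: [0.5392, 0.1453, 0.0279]
ee_rot: [[0.014, 0.0, -1.0], [1.0, 0.0, 0.014], [0.0, -1.0, -0.0]]
wrist_force: [-1.3, 0.7, -4.1]
gripper_width: 0.16
```

>>> {"name": "jog_arm", "arguments": {"series": [[[-0.0005, 0, 0], [0, 0, 0], 0], [[0, 0, 0], [0, 0, 0], 0]]}}

```text
time_s: 21.08
tcp_pos: [0.5392, 0.1452, 0.0279]
ee_rot: [[0.014, 0.0, -1.0], [1.0, 0.001, 0.014], [0.001, -1.0, -0.0]]
wrist_force: [-1.7, 4.1, -3.1]
gripper_width: 0.16
```

The stop is met: y stalls and Fy rises to 4 N. Now settle onto the ledges.

>>> {"name": "jog_arm", "arguments": {"series": [[[0.0003, 0.0004, 0], [0, 0, 0], 0], [[0, 0.0003, 0], [0, 0, 0], 0], [[0, 0, 0], [0, 0, 0], 0]]}}

```text
time_s: 21.45
tcp_pos: [0.5394, 0.1452, 0.0273]
ee_rot: [[0.014, 0.001, -1.0], [1.0, 0.0, 0.014], [0.0, -1.0, -0.001]]
wrist_force: [-1.6, 2.8, -2.7]
gripper_width: 0.155
```

```bash
python3 -c "
from h import *
where()"
```

```text
board mm [ -0.   -0.4 -53.2] tilt -0.03 F [-1.6  2.8 -2.7] M [1.11 0.37 0.07] t 21.45 w 0.155
```

>>> {"name": "jog_arm", "arguments": {"series": [[[0, 0.0005, 0], [0, 0, 0], 0], [[0, 0, 0], [0, 0, 0], 0]]}}

```text
time_s: 21.7
tcp_pos: [0.5394, 0.1452, 0.0272]
ee_rot: [[0.014, 0.001, -1.0], [1.0, 0.0, 0.014], [0.0, -1.0, -0.001]]
wrist_force: [-1.6, 4.8, 1.4]
gripper_width: 0.162
```

```bash
python3 -c "
from h import *
where()"
```

```text
board mm [ -0.   -0.4 -53.3] tilt -0.03 F [-1.6  4.8  1.4] M [1.23 0.81 0.09] t 21.7 w 0.162
```

>>> {"name": "jog_arm", "arguments": {"series": [[[0.0003, 0, 0], [0, 0, 0], 0.0], [[0, 0, 0], [0, 0, 0], 0.018], [[0, 0, 0], [0, 0, 0], 0.024], [[0, 0, 0], [0, 0, 0], 0.034], [[0, 0, 0], [0, 0, 0], 0.044], [[0, 0, 0], [0, 0, 0], 0.044], [[0, 0, 0], [0, 0, 0], 0.044]]}}

```text
time_s: 22.58
tcp_pos: [0.5391, 0.1452, 0.0266]
ee_rot: [[0.014, -0.0, -1.0], [1.0, -0.0, 0.014], [-0.0, -1.0, 0.0]]
wrist_force: [-0.6, 0.2, 0.3]
gripper_width: 0.497
```

>>> {"name": "jog_arm", "arguments": {"series": [[[0, -0.005, 0], [0, 0, 0], 0.044], [[0, -0.01, 0], [0, 0, 0], 0.044], [[0, -0.02, 0], [0, 0, 0], 0.044], [[0, -0.04, 0], [0, 0, 0], 0.044], [[0, -0.05, 0], [0, 0, 0], 0.044], [[0, -0.05, 0], [0, 0, 0], 0.044], [[-0.05, 0, 0.05], [0, 0, 0], 0.044], [[-0.05, 0, 0.05], [0, 0, 0], 0.044], [[0, 0, 0], [0, 0, 0], 0.044], [[0, 0, 0], [0, 0, 0], 0.044]]}}

```text
time_s: 23.82
tcp_pos: [0.45, 0.0581, 0.2028]
ee_rot: [[0.014, 0.003, -1.0], [1.0, 0.001, 0.014], [0.001, -1.0, -0.003]]
wrist_force: [0.2, 0.9, 0.6]
gripper_width: 0.502
```

```bash
python3 -c "
from h import *
where()
a=capture('scene')[120:320,220:420];b=capture('side')[180:380,200:400]
cv2.imwrite('pics/f.png',cv2.resize(np.hstack([a,b]),None,fx=2,fy=2,interpolation=cv2.INTER_CUBIC)[:,:,::-1])"
```

```text
board mm [-88.4 -88.5 122.3] tilt -0.06 F [0.2 0.9 0.6] M [-0.03 -0.01 -0.07] t 23.82 w 0.502
```

View pics/f.png

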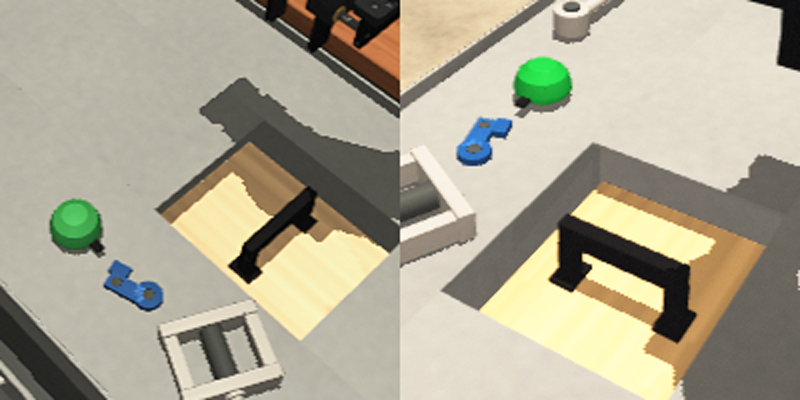

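The board lies flat in the well with both ends under the lips. The handle is upright at (275,235) in the scene crop, and the bell, hanger and pedal are where they started. Handing in.

```bash
python3 -c "
from station import *
print(finish_job())"
```

```text
the job is handed in; nothing more can be done
None
```

The board is back in the cart's opening, and I handed the job in at about 24 s. `finish_job` reports no verdict.

**What I did:**
- Gripped the board by its handle and lifted it over the opening.
- Tipped the push-handle end 10° down and slid it under the lip.
- Let the other end down, levelled the board and felt the ledges, about 57 mm below the deck.
- Drew the board back until it met the stop, set it down with about 5 N of downward force, let go and backed the arm away.

**Last checks:**
- **Position:** the stop was felt as y stalling with 4–5 N. The last in-hand estimate put the board's centre at y = −0.4 mm, against a nominal −1 mm, and level to about 0.1°.
- **Final picture:** both ends are under the lips. The bell, hanger and pedal look unmoved. The wrench was barely in the final view, but the arm never worked near it.

**Doubtful points:**
- **Ledge force:** while feeling for the ledges I sent several small steps at once and pressed harder than I meant to. The readings imply about 18 N straight down, or roughly 19 N with the sideways part. That is close to the 20 N limit, and force peaks between readings were not seen.
- **Camera x readings:** they disagreed by 1–2 mm while centring the board. It went in without touching the sides noticeably, apart from a sideways force of up to 6.5 N during that press.

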